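Pull the filter cassette of the bench dust extractor for inspection

TASK

The filter of the small grey dust extractor beside the torch is due for inspection. Lift the slotted steel guard off the intake and park it, handle up and square, flat on the sloped deck beside it with its lower edge down at the lip; then pinch the filter cassette's two opposed side catches together, draw the cassette straight up out of its well and finish holding it above the well, upright and still with the catches squeezed, its underside at least 3 cm above the top plate. The guard stays parked, and the things standing round about are left where they are.

Things in the scene. Friction and masses are not known exactly. Their poses are not given: they have to be found in the camera images.
- extractor: Fixed grey bench dust extractor with aluminium top plate, 130 (x) x 177 (y) x 94 mm. Origin: centre of its underside; x to its rear (away from the face with switch and knob), y to its left, z up. The flat top plate (80 mm above the origin) covers the right half. A lip crosses it at y = 3.5 to 9.5 mm (top at 84 mm); left of the lip the sloped deck begins.
- well (a point): centre of the mouth of the cassette well in the top plate (y = -43.5 mm, z = 80 mm from the extractor's origin); axes as the extractor's
- deck_park (a point): point on the deck where the middle of the guard's underside lies when parked with its right edge against the lip; axes as the extractor's (not tilted). The deck begins at the lip's left face, 68 mm above the extractor's origin, and climbs to the left (+y) at 18 degrees (0.314 rad); 79 mm long in y, 130 mm wide in x, open at its upper end and sides
- guard: Loose slotted steel guard, an upside-down box 84 (x) x 74 (y) x 48 mm, 0.15 kg, standing on the top plate over the cassette, square with the extractor within 0.03 rad. Origin: centre of its lower rim; z up. On top a bar handle along y, 50 mm long, 12 mm wide (x), from 70 to 82 mm above the origin, on two posts; 22 mm free beneath the bar. It does not slip on the deck.
- guard_handle (a point): middle of the guard's bar handle (76 mm above the rim); take it across x
- cassette: Loose black filter cassette, 60 (x) x 50 (y) mm, 0.13 to 0.27 kg, sunk 55 mm into the well, hanging by its flange on the top plate, 2 mm play. Origin: centre of its underside; axes as the extractor's at the start. Above the flange a 24 mm grip block with a grey ribbed catch on its front (-x) and rear (+x) side; their noses lock under the plate until both catches are pressed right in.
- cassette_grip (a point): point midway between the two catch pads, 82 mm above the cassette's underside and 27 mm above the top plate; pinch here along x, from above
- catch_front (a joint): inward travel of the front (-x) catch, 0 = sprung out and locked, 0.006 m = fully in; spring force 2.4 N rising to 6 N. Its nose is clear of the plate above about 0.005; it springs out when let go
- catch_rear (a joint): the same for the rear (+x) catch
- catch_front_pad (a point): middle of the outer face of the front catch's pad (22 mm wide in y, 26 mm tall); the two pads are 50 mm apart outside when sprung out, 38 mm when fully pressed
- catch_rear_pad (a point): middle of the outer face of the rear catch's pad
- bristle_puck: Bystander: the round black bristle puck, 62 x 62 x 25 mm, near the torch; origin at the centre of its underside
- tip_brush: Bystander: a small black brush, 86 mm long, lying along the right-hand end of the extractor; origin at the centre of its underside
- frit_cup: Bystander: an open pale cup, 44 mm across, 40 mm tall, on the wooden bench; origin at the centre of its underside
- white_vial: Bystander: a white lidded vial, 31 mm across, 45 mm tall, on the wooden bench; origin at the centre of its underside
- glass_cup: Bystander: an open clear glass cup, 56 mm across, 50 mm tall, on the wooden bench; origin at the centre of its underside

How it is judged:
On the way, in this order (a step that is already met when the one before it is completed fails the run):
1. the guard is parked on the sloped deck and let go (y of guard in the frame of extractor between 0.03 and 0.056 m and x of guard in the frame of extractor between -0.022 and 0.022 m and z of guard in the frame of extractor between 0.07 and 0.092 m and angle between guard's own z axis and vertical between 0.2 and 0.43 rad and angle between the x axis of guard and the x axis of extractor, either way round below 0.26 rad and contact force between the fingers and guard below 0.1 N and linear speed of guard below 0.03 m/s), for 0.3 s.
2. both catches are pressed in while the cassette still sits in its well (value of joint each of catch_front, catch_rear above 0.0045 m and z of cassette in the frame of extractor below 0.035 m), for 0.1 s.
At the end, for the whole second after the job is handed in: Fingers hold the cassette by both catches (each over 4.5 mm in), upright to 0.3 rad, still, 60 mm or less off its well, underside 30 mm or more above the plate, touching nothing else; guard let go on the slope, handle up, edge within 7 mm of the lip, 22 mm of mid-deck, square to 0.26 rad (all of step 1 and value of joint each of catch_front, catch_rear above 0.0045 m and z of cassette in the frame of extractor above 0.11 m and angle between cassette's own z axis and vertical below 0.3 rad and horizontal distance between cassette and well below 0.06 m and contact force between the fingers and cassette above 2 N and contact force between cassette and extractor below 0.1 N and contact force between cassette and guard below 0.1 N and linear speed of cassette below 0.03 m/s); the arm keeps its last pose, push and grip.
It fails at once if a bystander is shifted by more than 25 mm or knocked over (distance of any of bristle_puck, tip_brush, frit_cup, white_vial, glass_cup from where it was at the start of the episode above 0.025 m or angle between any of frit_cup, white_vial, glass_cup's own z axis and vertical above 0.5 rad).
It fails at once if the guard falls down to the bench (z of guard in the frame of extractor below 0.05 m).
It also fails if it takes over 45 s, if anything falls off the work surface, if the arm or the gripper's body presses on something with over 40 N, if the wrist force passes 120 N, or if a joint passes its speed limit or range.

ROBOT

A 6-joint arm with a two-finger parallel gripper is mounted at the origin on a cart in front of the work surface, level with it; the furniture and walls round the work are solid. World frame = base frame: x ahead of the robot, y to its left, z up, the work surface at z = 0. Lengths are in m, angles in rad, forces in N, time in s.
With the tool pointing down it reaches from about 0.4 to 0.825 m from the base axis. Payload 7 kg.
Tool frame: the origin (TCP) lies midway between the tips of the shut fingers; the grasp point (between the pads) lies 19 mm behind it; z points along the fingers, y is the line along which they close (so a half turn about z gives the same grasp; the last joint's range is limited). The gripper opens to 88 mm and grips with 3 to 60 N. Pads are 19 mm wide; open, the fingers measure 130 mm over their backs; the gripper's body (78 mm by 193 mm) begins 47 mm behind the grasp point.
Start: joints at [1.088, 0.359, 0.012, 0, -1.224, -0.288], TCP at [0.47, 0.484, 0.227] pointing down, gripper open.
Joint ranges: [-3.07, 3.07], [-1.43, 2.12], [-1.02, 1.25], [-3.03, 1.67], [-3.05, -0], [-3.03, 3.03]. Speed limits (rad/s): [2.39, 2.39, 3.01, 3.14, 3.14, 3.14].

INTERFACE

Orientations are given as a unit quaternion [w, x, y, z].
In Python, from rig import env, imaging, ticket gives the robot as it stands.
- The arm moves only by the tool step_arm, never from a script. Its argument "increments" is a list of rows, each an object of numbers: "dx", "dy", "dz": the shift along the tool's x, y, z in mm; "ax", "ay", "az": the turn, a rotation vector about the tool's x, y, z in rad. In form: [{"dx": .., "dy": .., "dz": .., "ax": .., "ay": .., "az": ..}, ...]. A call has 1 to 20 rows; each row shifts and turns the commanded pose from where the row before left it, along the tool's axes as they then stand; what a row does not reach is not made up. A row lasts 1/12 s, in which the tool goes at most 41.7 mm and 7.16 degrees, less where a joint would pass 70% of its speed; a pose out of reach is approached as far as the arm can. A call is refused whole if a number of a shift passes 41.7 or a number of a turn 0.125, either way. A call with a gripper value outside its range is refused whole. "jaw" is the finger opening in mm, from 0 to 87.6, set as the call begins (left out, the last holds). The fingers move at their own pace and stop on an object; "newtons" is the grip in N (left out, the last holds). Time passes only in rows, so rows that do not move let the fingers close. It gives the time, the measured TCP pose, the force, the opening and the grip force at its end, in the units of the state.
- env.read_state(): the state, without advancing time (a new reading comes with each control period).
- imaging.get_image(name): name is "scene" or "top" or "wrist"; returns the picture (480x640x3 uint8, red, green, blue); there is no depth.
- imaging.get_calibration(name): a dict with "intrinsics" (3x3 intrinsics, pixels), "k1" (the pictures are not rectified: a ray, as slopes to the right and down, at radius r is drawn at 1 + k1 r^2 times it, then the intrinsics apply), "eye" and "rotation" of the camera in the world; the wrist camera has in their place "T_tool_cam" (4x4, takes a point from camera to tool coordinates, whose origin is the TCP and whose axes are the flange's). Camera axes: x right, y up, looking along -z (the intrinsics and any distortion apply to the point x, -y, -z); pixel columns grow to the right and rows downward; lengths in m; the calibration is good to about 2 mm. A picture is of the moment at which its call begins: read the wrist's pose just before it. get_calibration takes no time and is no camera call.
- ticket.sign_off(): hands the job in; it is judged then, once.
The state is a dict: "clock": time; "joints": joint angles; "qd": joint speeds; "joint_efforts": joint torques, N m; "tool_pos": TCP position; "tool_rot": TCP orientation; "ft_force": force on the tool from outside, world axes, zero at the start; "ft_torque": the same for the moment, N m; "width": finger opening in m; "gripper_force": force on a finger pad.
Only numpy, scipy, OpenCV 4.12 (cv2) and the standard library are available. Lean on these libraries where they do the work, as an engineer would, in place of code of your own. Each camera call takes 0.05 s, during which the arm holds its last target. There are 200 camera calls.

## Working session

There is one attempt and no reset: what is moved stays moved. The work goes in short steps, Python scripts to look and compute and a tool call to move; the robot and the scene stay as the last step left them, time stands still between calls to the robot, and variables do not carry over. Pictures are saved under pics/ and viewed, at most 14 in all, crops included, and the job is handed in when it is done.

Besides the shell and the picture viewer there is one more tool, called after "Emit:" by a JSON object that holds its "api" and its "payload". step_arm: Moves the arm, as the interface text tells. Its arguments: {"type":"object","properties":{"increments":{"type":"array"},"jaw":{"type":"number"},"newtons":{"type":"number"}},"required":["increments"]}

```bash
mkdir -p pics; cat > h.py <<'E'
import numpy as np,cv2
from rig import env,imaging,ticket
from scipy.spatial.transform import Rotation as R
def rot(q): return R.from_quat([q[1],q[2],q[3],q[0]]).as_matrix()
def cam(name,st=None):
    c=imaging.get_calibration(name)
    if name=="wrist":
        st=st or env.read_state(); T=np.eye(4);T[:3,:3]=rot(st["tool_rot"]);T[:3,3]=st["tool_pos"]
        M=T@np.array(c["T_tool_cam"]); return c,M[:3,3],M[:3,:3]
    return c,np.array(c["eye"]),np.array(c["rotation"])
def ray(cm,uv):
    c,e,r=cm; d=np.array([c["k1"],0,0,0,0],float)
    p=cv2.undistortPoints(np.array(uv,float).reshape(-1,1,2),np.array(c["intrinsics"],float),d).reshape(-1,2)
    v=np.c_[p[:,0],-p[:,1],-np.ones(len(p))]@r.T
    return e,v
def onz(cm,uv,z):
    e,v=ray(cm,uv); return e+v*((z-e[2])/v[:,2])[:,None]
def proj(cm,P):
    c,e,r=cm; q=(np.array(P,float).reshape(-1,3)-e)@r; x=q[:,:2]/-q[:,2:]; x[:,1]*=-1
    x*=1+c["k1"]*(x**2).sum(1)[:,None]; K=np.array(c["intrinsics"]); return x@K[:2,:2].T+K[:2,2]
def snap(name,f):
    im=np.array(imaging.get_image(name)); cv2.imwrite("pics/"+f,im[:,:,::-1]); return im
E
python3 - <<'E'
from h import *
s=env.read_state();print(s)
for n in("scene","top","wrist"):
    snap(n,n+"0.png"); c=cam(n,s);print(n,c[0]["intrinsics"],c[0]["k1"],c[1],c[2])
E
```

```text
{'clock': 0.0, 'joints': array([ 1.08809764e+00,  3.59379855e-01,  1.10263071e-02, -3.52542872e-04,
       -1.22408075e+00, -2.88115856e-01]), 'qd': array([ 0.00074101,  0.00071069, -0.00107689, -0.00104077,  0.0007153 ,
        0.00055892]), 'joint_efforts': array([ 1.45751386e-03, -5.82712519e+01,  2.93056583e+01,  6.99729100e+00,
        7.06812978e-03, -1.45824147e-04]), 'tool_pos': array([0.4699503 , 0.4838338 , 0.22561263]), 'tool_rot': array([ 7.99011342e-04,  9.26622507e-01, -3.75992062e-01, -2.44503732e-04]), 'ft_force': array([0.3375108 , 0.00283417, 0.5119897 ]), 'ft_torque': array([ 0.07217532,  0.01370587, -0.0277465 ]), 'gripper_force': 0.0, 'width': 0.08783442869357315}
scene [[481.27008255   0.         324.02314784]
 [  0.         481.27008255 247.19880651]
 [  0.           0.           1.        ]] 0.036061197136334815 [-0.05008814 -0.02391528  0.76906926] [-0.48418676 -0.18639686  0.30184717  0.79981728]
top [[618.43719452   0.         316.29732363]
 [  0.         618.43719452 237.80165631]
 [  0.           0.           1.        ]] 0.010321672408051848 [ 0.39366344 -0.2771061   0.99815638] [ 0.7152544   0.01337048 -0.02879332 -0.69814277]
wrist [[354.18489176   0.         322.33133776]
 [  0.         354.18489176 246.92682543]
 [  0.           0.           1.        ]] 0.01590460665409245 [0.52295175 0.43101897 0.38402582] [[-0.69692884  0.68880865  0.19958165]
 [-0.71713798 -0.67009879 -0.19152211]
 [ 0.00181734 -0.27660487  0.96098202]]
```

View pics/top0.png

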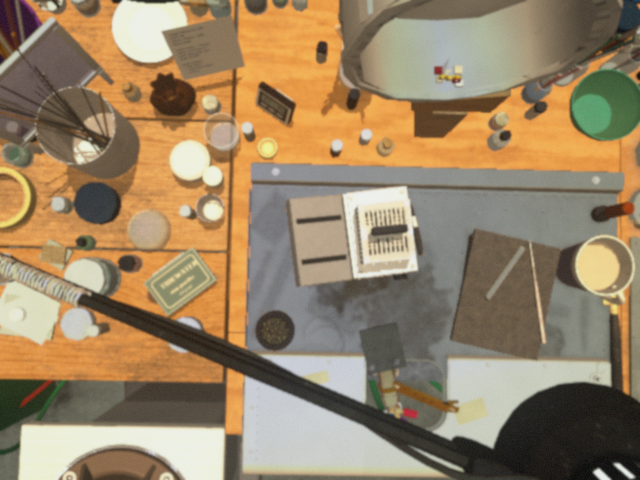

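View pics/scene0.png

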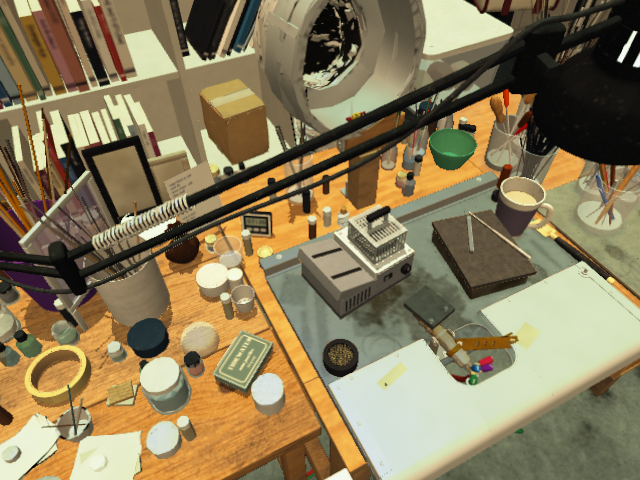

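The top view shows the extractor with its plate and guard at (345-418, 187-278), handle near (390,231), and the deck to the left at (290-352, 195-284). The puck is at (275,329). In the scene view, the guard handle is near (378,213).

```bash
python3 - <<'E'
s=open('h.py').read().replace('np.array(c["rotation"])','rot(c["rotation"])');open('h.py','w').write(s)
from h import *
a=cv2.imread('pics/top0.png')[175:300,275:435]; cv2.imwrite('pics/topc.png',cv2.resize(a,None,fx=5,fy=4.8,interpolation=cv2.INTER_CUBIC)) 
b=cv2.imread('pics/scene0.png')[195:320,290:425];cv2.imwrite('pics/scenec.png',cv2.resize(b,None,fx=4.8,fy=4.8,interpolation=cv2.INTER_CUBIC))
T=cam("top");S=cam("scene")
print(T[2],S[2])
# lamp arm: triangulate
print('handle',onz(T,[(390,231)],.156+.0),onz(S,[(378,213)],.156))
print('plate corners',onz(T,[(345,192),(408,187),(418,275),(353,278)],.08))
print('deck',onz(T,[(290,199),(297,284)],.094))
# lamp arm line in top: sample pts at various heights, project to scene
for z in (.3,.4,.5,.6): print(z,proj(S,onz(T,[(100,297),(300,375),(440,430)],z)).round(0).tolist())
E
```

```text
[[ 0.02353524  0.99792941 -0.0598581 ]
 [-0.99946933  0.02483581  0.02107711]
 [ 0.02252009  0.05933028  0.99798435]] [[-0.46163878  0.66199515 -0.59046766]
 [-0.88704861 -0.34890293  0.30234338]
 [-0.00586604  0.66334694  0.748289  ]]
handle [[ 0.45601033 -0.3955567   0.156     ]] [[ 0.46156332 -0.39650944  0.156     ]]
plate corners [[ 0.51840807 -0.33780918  0.08      ]
 [ 0.52844782 -0.4322045   0.08      ]
 [ 0.39708804 -0.4490631   0.08      ]
 [ 0.39035482 -0.35235931  0.08      ]]
deck [[ 0.50401452 -0.25623045  0.094     ]
 [ 0.37976626 -0.26966781  0.094     ]]
0.3 [[194.0, 269.0], [381.0, 250.0], [506.0, 237.0]]
0.4 [[202.0, 200.0], [381.0, 183.0], [501.0, 172.0]]
0.5 [[212.0, 112.0], [381.0, 99.0], [495.0, 90.0]]
0.6 [[225.0, -3.0], [381.0, -12.0], [487.0, -19.0]]
```

View pics/topc.png

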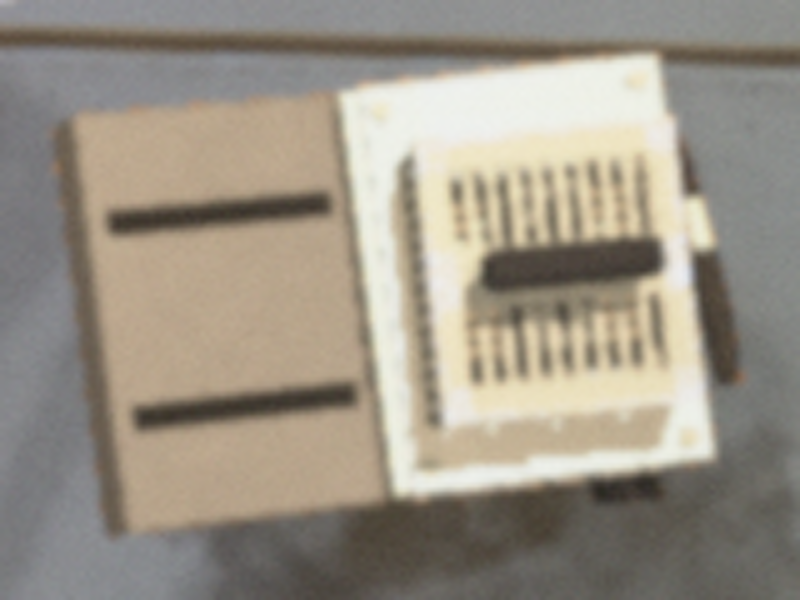

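View pics/scenec.png

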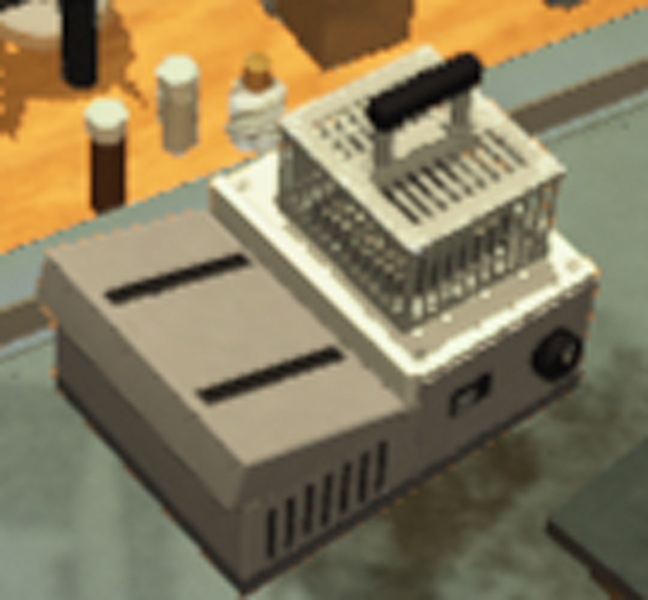

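View pics/wrist0.png

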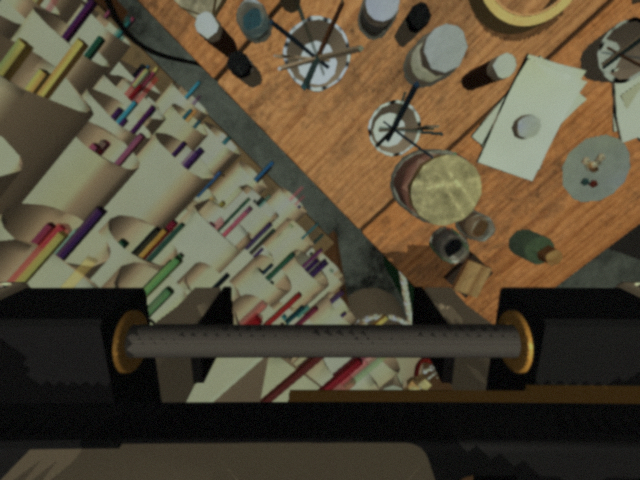

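```bash
cat >> h.py <<'E'
def tri(A,ua,B,ub):
    ea,va=ray(A,ua);eb,vb=ray(B,ub);o=[]
    for a,b in zip(va,vb):
        a=a/np.linalg.norm(a);b=b/np.linalg.norm(b)
        t=np.linalg.lstsq(np.c_[a,-b],eb-ea,rcond=None)[0];p=ea+a*t[0];q=eb+b*t[1]
        o.append(np.r_[(p+q)/2,np.linalg.norm(p-q)])
    return np.array(o)
E
python3 - <<'E'
from h import *
np.set_printoptions(precision=4,suppress=True)
T=cam("top");S=cam("scene")
top=[(342.6,194.2),(354,278.5),(418.2,270.8),(372,231.2),(407.4,228.5),(289.4,199.6)]
sc=[(334.2,232.5),(376.5,272.5),(414.4,253.3),(367.5,217.9),(390,209.6),(299.4,247.5)]
P=tri(T,top,S,sc);print(P)
print('yaw front edge dy', np.arctan2(*(P[2]-P[1])[[0,1]]),'plate side',P[0]-P[1])
# lamp arm: intersect scene-image plane of the rod with top rays
l=np.array([[60,272],[330,165],[530,62]],float)
e,v=ray(S,l); n=np.cross(v[0],v[2])
e2,v2=ray(T,[(20,265),(100,297),(200,335),(300,375),(400,412),(470,445)])
print(e2+v2*(((e-e2)@n)/(v2@n))[:,None])
# flange-to-tcp: flange z
print(imaging.get_calibration("wrist")["T_tool_cam"])
E
```

```text
[[ 0.5139 -0.3345  0.0861  0.0013]
 [ 0.3893 -0.3539  0.0883  0.0016]
 [ 0.4037 -0.4498  0.0748  0.0011]
 [ 0.4548 -0.3701  0.1618  0.0003]
 [ 0.4597 -0.4201  0.1555  0.0015]
 [ 0.5031 -0.2554  0.0945  0.    ]]
yaw front edge dy 2.9924571484841245 plate side [ 0.1246  0.0194 -0.0022 -0.0003]
[[ 0.3968  0.0163  0.3468]
 [ 0.3672 -0.0803  0.387 ]
 [ 0.3367 -0.1855  0.4291]
 [ 0.3086 -0.2772  0.4672]
 [ 0.2861 -0.3577  0.4987]
 [ 0.2677 -0.4075  0.5224]]
[[-0.0002  0.9609  0.2767  0.0748]
 [ 1.      0.0002 -0.0001  0.0012]
 [-0.0002  0.2767 -0.9609 -0.1584]
 [ 0.      0.      0.      1.    ]]
```

Emit:
{"api": "step_arm", "payload": {"increments": [{"dz": -20,"az": 0.1},{"dz": -40,"az": 0.115},{"dz": -40,"az": 0.115},{"dz": -40,"az": 0.115},{"dz": -40,"az": 0.115},{"dz": -40,"az": 0.115},{"dz": -30},{}]}}

```text
invalid input at $.increments[0]: expected keys dx, dy, dz, ax, ay, az
```

```bash
cat > st.py <<'E'
from h import *
import sys
np.set_printoptions(precision=4,suppress=True)
s=env.read_state();r=rot(s["tool_rot"])
print('t',s['clock'],'pos',s['tool_pos'],'ydir',np.degrees(np.arctan2(r[1,1],r[0,1])),'z',r[:,2],'j',s['joints'],'eff',s['joint_efforts'],'F',s['ft_force'],'w',s['width'],s['gripper_force'])
def to(target,yaw=None):
    "tool-frame mm to a world point; az to put tool y at yaw (deg)"
    print('d tool mm',(r.T@(np.array(target)-s['tool_pos'])*1000).round(1))
    if yaw is not None:
        a=np.degrees(np.arctan2(r[1,1],r[0,1])); print('az',-np.radians((yaw-a+180)%360-180))
    print('level rotvec (tool)',(np.cross(r[:,2],[0,0,-1])@r).round(4))
E
python3 -c "
from st import *
to([.457,-.395,s['tool_pos'][2]],-172.5)"
```

```text
t 0.15 pos [0.47   0.484  0.2259] ydir -134.16666730978622 z [-0.0008 -0.001  -1.    ] j [ 1.0881  0.3592  0.0113 -0.0002 -1.2241 -0.2881] eff [ -0.0017 -58.3277  29.329    7.0014   0.0088  -0.0001] F [-0.3117 -0.8038  0.2887] w 0.08788363895476256 0.0
d tool mm [603.1 639.6   0.9]
az 0.669042868706606
level rotvec (tool) [ 0.0012 -0.0001  0.    ]
```

All keys are needed in each row.

Emit:
{"api": "step_arm", "payload": {"increments": [{"dx": 0,"dy": 0,"dz": -20,"ax": 0,"ay": 0,"az": 0.1},{"dx": 0,"dy": 0,"dz": -40,"ax": 0,"ay": 0,"az": 0.114},{"dx": 0,"dy": 0,"dz": -40,"ax": 0,"ay": 0,"az": 0.114},{"dx": 0,"dy": 0,"dz": -40,"ax": 0,"ay": 0,"az": 0.114},{"dx": 0,"dy": 0,"dz": -40,"ax": 0,"ay": 0,"az": 0.114},{"dx": 0,"dy": 0,"dz": -40,"ax": 0,"ay": 0,"az": 0.113},{"dx": 0,"dy": 0,"dz": -30,"ax": 0,"ay": 0,"az": 0},{"dx": 0,"dy": 0,"dz": 0,"ax": 0,"ay": 0,"az": 0}]}}

```text
clock: 0.82
tool_pos: [0.4714, 0.4843, 0.4841]
tool_rot: [-0.005, 0.751, -0.66, 0.0]
ft_force: [-0.4, -1.3, 1.5]
width: 0.0878
gripper_force: 0.0
```

```bash
python3 -c "
from st import *
to([.457,-.395,s['tool_pos'][2]],-172.5)"
```

```text
t 0.8167 pos [0.4714 0.4843 0.4841] ydir -172.56086061907152 z [ 0.0067  0.0075 -0.9999] j [ 1.088   0.321   0.5208  0.0025 -1.7608 -0.9577] eff [  0.7723 -47.8923  29.2852   6.4201  -1.1046  -0.4406] F [-0.4156 -1.3041  1.4621] w 0.08783406896627054 0.0
d tool mm [870.  128.2  -6.7]
az -0.0010622181876000659
level rotvec (tool) [-0.0076  0.0066  0.    ]
```

Emit:
{"api": "step_arm", "payload": {"increments": [{"dx": 20,"dy": 3,"dz": 0,"ax": 0,"ay": 0,"az": 0},{"dx": 40,"dy": 6,"dz": 0,"ax": 0,"ay": 0,"az": 0},{"dx": 40,"dy": 6,"dz": 0,"ax": 0,"ay": 0,"az": 0},{"dx": 40,"dy": 6,"dz": 0,"ax": 0,"ay": 0,"az": 0},{"dx": 40,"dy": 6,"dz": 0,"ax": 0,"ay": 0,"az": 0},{"dx": 40,"dy": 6,"dz": 0,"ax": 0,"ay": 0,"az": 0},{"dx": 40,"dy": 6,"dz": 0,"ax": 0,"ay": 0,"az": 0},{"dx": 40,"dy": 6,"dz": 0,"ax": 0,"ay": 0,"az": 0},{"dx": 40,"dy": 6,"dz": 0,"ax": 0,"ay": 0,"az": 0},{"dx": 40,"dy": 6,"dz": 0,"ax": 0,"ay": 0,"az": 0},{"dx": 40,"dy": 6,"dz": 0,"ax": 0,"ay": 0,"az": 0},{"dx": 40,"dy": 6,"dz": 0,"ax": 0,"ay": 0,"az": 0},{"dx": 40,"dy": 6,"dz": 0,"ax": 0,"ay": 0,"az": 0},{"dx": 40,"dy": 6,"dz": 0,"ax": 0,"ay": 0,"az": 0},{"dx": 40,"dy": 6,"dz": 0,"ax": 0,"ay": 0,"az": 0},{"dx": 40,"dy": 6,"dz": 0,"ax": 0,"ay": 0,"az": 0},{"dx": 30,"dy": 4,"dz": 0,"ax": 0,"ay": 0,"az": 0},{"dx": 0,"dy": 0,"dz": 0,"ax": 0,"ay": 0,"az": 0}]}}

```text
clock: 2.32
tool_pos: [0.4583, -0.177, 0.4758]
tool_rot: [0.001, 0.751, -0.661, -0.0]
ft_force: [-0.6, 0.9, -0.1]
width: 0.0876
gripper_force: 0.0
```

```bash
python3 -c "
from st import *
to([.457,-.395,s['tool_pos'][2]],-172.5)"
```

```text
t 2.3167 pos [ 0.4583 -0.177   0.4758] ydir -172.72818294161533 z [-0.0019 -0.0008 -1.    ] j [ 0.033  -0.0126  0.1027  0.0007 -1.688   0.094 ] eff [ -2.4745 -30.6674  31.4231   7.6911  -0.0278   1.1825] F [-0.6074  0.9215 -0.1183] w 0.0876156104267815 0.0
d tool mm [216.   28.9   0.2]
az -0.003982543628073498
level rotvec (tool) [ 0.0019 -0.0005  0.    ]
```

Emit:
{"api": "step_arm", "payload": {"increments": [{"dx": 35,"dy": 5,"dz": 0,"ax": 0,"ay": 0,"az": 0},{"dx": 40,"dy": 6,"dz": 10,"ax": 0,"ay": 0,"az": 0},{"dx": 40,"dy": 6,"dz": 30,"ax": 0,"ay": 0,"az": 0},{"dx": 40,"dy": 6,"dz": 30,"ax": 0,"ay": 0,"az": 0},{"dx": 40,"dy": 5,"dz": 30,"ax": 0,"ay": 0,"az": 0},{"dx": 21,"dy": 1,"dz": 30,"ax": 0,"ay": 0,"az": 0},{"dx": 0,"dy": 0,"dz": 0,"ax": 0,"ay": 0,"az": 0},{"dx": 0,"dy": 0,"dz": 0,"ax": 0,"ay": 0,"az": 0}]}}

```text
clock: 2.98
tool_pos: [0.4577, -0.3704, 0.3594]
tool_rot: [0.001, 0.751, -0.66, -0.002]
ft_force: [0.5, 0.1, 1.2]
width: 0.0876
gripper_force: 0.0
```

```bash
python3 -c "
from st import *
snap('wrist','w1.png')
to([.457,-.395,s['tool_pos'][2]],-172.5)
print(proj(cam('wrist',s),[[.4565,-.37,.16],[.4597,-.42,.16]]))"
```

```text
t 2.9833 pos [ 0.4577 -0.3704  0.3594] ydir -172.60758699997123 z [-0.0048  0.0021 -1.    ] j [-0.3488  0.1643  0.0458 -0.0003 -1.4575  0.4779] eff [ -1.0415 -41.4598  29.2614   6.89     0.3536   0.1837] F [0.4998 0.0949 1.1597] w 0.08755915153173453 0.0
d tool mm [24.3  3.9 -0. ]
az -0.0018777473818410507
level rotvec (tool) [0.0045 0.0027 0.    ]
[[321.7423 221.366 ]
 [325.0032 171.8261]]
```

View pics/w1.png

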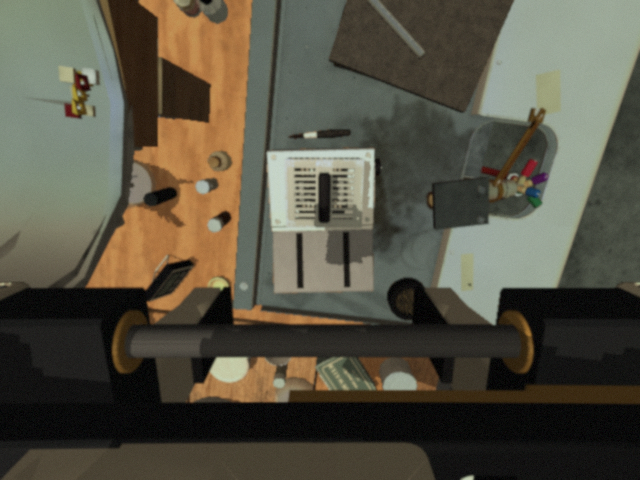

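The wrist view shows the extractor square with the image. The plate is at (268-375, 149-230), the handle runs from (324,173) to (325,222), the deck slots are at (300,260) and (347,260), and the puck is at (405,298).

```bash
python3 - <<'E'
from st import *
im=cv2.imread('pics/w1.png');g=cv2.cvtColor(im,cv2.COLOR_BGR2GRAY)
W=cam('wrist',s)
m=(g<60).astype(np.uint8);m[:,:310]=0;m[:,340:]=0;m[:165]=0;m[230:]=0
n,l,stt,c=cv2.connectedComponentsWithStats(m);k=1+stt[1:,4].argmax();print(stt[k],c[k])
ys,xs=np.nonzero(l==k);rr=cv2.minAreaRect(np.c_[xs,ys].astype(np.float32));print(rr)
vx,vy,x0,y0=cv2.fitLine(np.c_[xs,ys].astype(np.float32),cv2.DIST_L2,0,.01,.01).ravel()
H=onz(W,[c[k],[x0+20*vx,y0+20*vy],[x0-20*vx,y0-20*vy]],.162);d=H[1]-H[2];print('handle',H[0],'dir',np.degrees(np.arctan2(d[1],d[0])))
# plate mask: rows/cols edges by gradient
f=g.astype(float)
for v in (155,190,225): 
    r_=f[v-2:v+3].mean(0);gr=np.gradient(r_);print('row',v,'L',240+gr[240:290].argmax(),'R',360+gr[360:395].argmin())
for u in (272,280,368,372):
    c_=f[:,u-2:u+3].mean(1);gr=np.gradient(c_);print('col',u,'T',140+gr[140:165].argmax(),'B',220+gr[220:245].argmin(),'deck end',280+gr[280:300].argmin())
for v in (240,260,280):
    r_=f[v-2:v+3].mean(0);gr=np.gradient(r_);print('deck row',v,'L',255+gr[255:290].argmax(),'R',360+gr[360:385].argmin())
E
```

```text
t 3.0333 pos [ 0.4585 -0.3702  0.3617] ydir -172.53966802928213 z [-0.0014  0.0002 -1.    ] j [-0.3475  0.1621  0.048   0.0003 -1.4581  0.4776] eff [ -0.8444 -41.1775  29.3772   6.947    0.1543   0.0588] F [-0.2781 -0.2337  0.7614] w 0.08772593649859048 0.0
[318 174  13  49 555] [323.9766 198.0595]
((324.0, 198.0), (48.0, 12.0), 90.0)
handle [ 0.4588 -0.3942  0.162 ] dir -83.74089180467168
row 155 L 266 R 374
row 190 L 269 R 374
row 225 L 271 R 373
col 272 T 151 B 231 deck end 282
col 280 T 151 B 231 deck end 293
col 368 T 148 B 229 deck end 291
col 372 T 148 B 229 deck end 291
deck row 240 L 261 R 372
deck row 260 L 260 R 372
deck row 280 L 258 R 373
```

```bash
python3 - <<'E'
from st import *
W=cam('wrist',s); psi=.148
X=np.array([np.cos(psi),np.sin(psi),0]);Y=np.array([-np.sin(psi),np.cos(psi),0])
a=onz(W,[(321.3,149.5),(321.3,190),(267.5,189),(374,189)],.08); b=onz(W,[(322,230)],.084);d=onz(W,[(316,291)],.094)
print('x0 from right edge',a[0]@X,'ymid',a[0]@Y+.0885,'lip',b[0]@Y-.0095,'deck',d[0]@Y-.0885,'x mid',a[1]@X,(a[2]@X+a[3]@X)/2,'width',(a[2]-a[3])@X)
H=np.array([.4588,-.3942,.162]);print('handle ext x,y',H@X,H@Y)
to([.4588,-.3942,.20],-173.0)
E
```

```text
t 3.0333 pos [ 0.4585 -0.3702  0.3617] ydir -172.53966802928213 z [-0.0014  0.0002 -1.    ] j [-0.3475  0.1621  0.048   0.0003 -1.4581  0.4776] eff [ -0.8444 -41.1775  29.3772   6.947    0.1543   0.0588] F [-0.2781 -0.2337  0.7614] w 0.08772593649859048 0.0
x0 from right edge 0.3976164304785651 ymid -0.415324547391988 lip -0.415391310607166 deck -0.4156128070532761 x mid 0.3985214064981511 0.3991623694138675 width 0.13140239861161043
handle ext x,y 0.3956555401939974 -0.45754537863888006
d tool mm [ 23.9   2.6 161.7]
az 0.008034308541221028
level rotvec (tool) [0.0014 0.0004 0.    ]
```

Emit:
{"api": "step_arm", "payload": {"increments": [{"dx": 8,"dy": 1,"dz": 15,"ax": 0,"ay": 0,"az": 0.008},{"dx": 8,"dy": 1,"dz": 30,"ax": 0,"ay": 0,"az": 0},{"dx": 8,"dy": 0.6,"dz": 30,"ax": 0,"ay": 0,"az": 0},{"dx": 0,"dy": 0,"dz": 30,"ax": 0,"ay": 0,"az": 0},{"dx": 0,"dy": 0,"dz": 30,"ax": 0,"ay": 0,"az": 0},{"dx": 0,"dy": 0,"dz": 30,"ax": 0,"ay": 0,"az": 0},{"dx": 0,"dy": 0,"dz": 25,"ax": 0,"ay": 0,"az": 0},{"dx": 0,"dy": 0,"dz": 15,"ax": 0,"ay": 0,"az": 0},{"dx": 0,"dy": 0,"dz": 10,"ax": 0,"ay": 0,"az": 0},{"dx": 0,"dy": 0,"dz": 8,"ax": 0,"ay": 0,"az": 0},{"dx": 0,"dy": 0,"dz": 0,"ax": 0,"ay": 0,"az": 0},{"dx": 0,"dy": 0,"dz": 0,"ax": 0,"ay": 0,"az": 0}]}}

```text
clock: 4.03
tool_pos: [0.46, -0.3942, 0.1403]
tool_rot: [-0.0, 0.75, -0.662, 0.001]
ft_force: [0.4, -0.9, 0.5]
width: 0.0876
gripper_force: 0.0
```

```bash
python3 -c "
from st import *
to([.4588,-.3942,.137],-173)"
```

```text
t 4.0333 pos [ 0.46   -0.3942  0.1403] ydir -172.9052320758692 z [ 0.0015 -0.001  -1.    ] j [-0.3861  0.3131 -0.2638  0.0004 -0.9922  0.5097] eff [  0.0952 -50.5103  25.5014   6.0224   0.1401  -0.0044] F [ 0.437  -0.9355  0.5278] w 0.08764858594183535 0.0
d tool mm [-0.1  1.2  3.3]
az 0.0016540123013625125
level rotvec (tool) [-0.0013 -0.0011  0.    ]
```

Emit:
{"api": "step_arm", "payload": {"increments": [{"dx": 0,"dy": 1,"dz": 3,"ax": 0,"ay": 0,"az": 0},{"dx": 0,"dy": 0,"dz": 0,"ax": 0,"ay": 0,"az": 0},{"dx": 0,"dy": 0,"dz": 0,"ax": 0,"ay": 0,"az": 0},{"dx": 0,"dy": 0,"dz": 0,"ax": 0,"ay": 0,"az": 0},{"dx": 0,"dy": 0,"dz": 0,"ax": 0,"ay": 0,"az": 0},{"dx": 0,"dy": 0,"dz": 0,"ax": 0,"ay": 0,"az": 0},{"dx": 0,"dy": 0,"dz": 0,"ax": 0,"ay": 0,"az": 0},{"dx": 0,"dy": 0,"dz": 0,"ax": 0,"ay": 0,"az": 0},{"dx": 0,"dy": 0,"dz": 0,"ax": 0,"ay": 0,"az": 0},{"dx": 0,"dy": 0,"dz": 0,"ax": 0,"ay": 0,"az": 0}], "jaw": 0, "newtons": 25}}

```text
clock: 4.87
tool_pos: [0.4581, -0.3943, 0.136]
tool_rot: [0.0, 0.749, -0.662, -0.0]
ft_force: [0.2, -0.6, -1.1]
width: 0.0265
gripper_force: 0.0
```

Emit:
{"api": "step_arm", "payload": {"increments": [{"dx": 0,"dy": 0,"dz": 0,"ax": 0,"ay": 0,"az": 0},{"dx": 0,"dy": 0,"dz": 0,"ax": 0,"ay": 0,"az": 0},{"dx": 0,"dy": 0,"dz": 0,"ax": 0,"ay": 0,"az": 0},{"dx": 0,"dy": 0,"dz": 0,"ax": 0,"ay": 0,"az": 0},{"dx": 0,"dy": 0,"dz": 0,"ax": 0,"ay": 0,"az": 0}]}}

```text
clock: 5.28
tool_pos: [0.4581, -0.3942, 0.136]
tool_rot: [-0.0, 0.749, -0.662, -0.0]
ft_force: [0.3, -0.3, 0.4]
width: 0.0119
gripper_force: 25.0
```

```bash
python3 -c "
from st import *
to([.4588,-.3942,.137],-173)"
```

```text
t 5.2833 pos [ 0.4581 -0.3942  0.136 ] ydir -172.95331607674777 z [ 0.      0.0001 -1.    ] j [-0.3877  0.3162 -0.2703 -0.0001 -0.9844  0.5107] eff [ -0.1343 -52.0274  26.083    6.2699  -0.05    -0.0008] F [ 0.3334 -0.3443  0.3514] w 0.011948267521222935 24.999864399433136
d tool mm [ 0.1 -0.7 -1. ]
az 0.0008147881684997843
level rotvec (tool) [-0.      0.0001  0.    ]
```

Emit:
{"api": "step_arm", "payload": {"increments": [{"dx": 0,"dy": 0,"dz": -5,"ax": 0,"ay": 0,"az": 0},{"dx": 0,"dy": 0,"dz": -10,"ax": 0,"ay": 0,"az": 0},{"dx": 0,"dy": 0,"dz": -20,"ax": 0,"ay": 0,"az": 0},{"dx": 0,"dy": 0,"dz": -25,"ax": 0,"ay": 0,"az": 0},{"dx": 0,"dy": 0,"dz": -25,"ax": 0,"ay": 0,"az": 0},{"dx": 0,"dy": 0,"dz": -20,"ax": 0,"ay": 0,"az": 0},{"dx": -10,"dy": -1,"dz": -5,"ax": 0,"ay": 0,"az": -0.024},{"dx": -20,"dy": -1,"dz": 0,"ax": 0,"ay": 0,"az": 0},{"dx": -25,"dy": -1,"dz": 0,"ax": 0,"ay": 0,"az": 0},{"dx": -15,"dy": -0.5,"dz": 0,"ax": 0,"ay": 0,"az": 0},{"dx": -5,"dy": 0,"dz": 0,"ax": 0,"ay": -0.06,"az": 0},{"dx": 0,"dy": 0,"dz": 0,"ax": 0,"ay": -0.07,"az": 0},{"dx": 0,"dy": 0,"dz": 0,"ax": 0,"ay": -0.07,"az": 0},{"dx": 0,"dy": 0,"dz": 0,"ax": 0,"ay": -0.07,"az": 0},{"dx": 0,"dy": 0,"dz": 0,"ax": 0,"ay": -0.044,"az": 0},{"dx": 0,"dy": 0,"dz": 0,"ax": 0,"ay": 0,"az": 0},{"dx": 0,"dy": 0,"dz": 0,"ax": 0,"ay": 0,"az": 0},{"dx": 0,"dy": 0,"dz": 0,"ax": 0,"ay": 0,"az": 0}]}}

```text
clock: 6.78
tool_pos: [0.4506, -0.3194, 0.2461]
tool_rot: [-0.102, 0.748, -0.645, -0.118]
ft_force: [0.5, 0.2, -1.6]
width: 0.0116
gripper_force: 25.0
```

```bash
cat >> st.py <<'E'
psi=.148;X=np.array([np.cos(psi),np.sin(psi),0]);Y=np.array([-np.sin(psi),np.cos(psi),0]);O=.3985*X-.4154*Y
E_=np.c_[X,Y,[0,0,1]]
def ext(p): return E_.T@(np.array(p)-O)
def wld(p): return O+E_@np.array(p)
E
python3 - <<'E'
from st import *
print('tcp ext',ext(s['tool_pos']),'tool in ext\n',E_.T@r)
to(wld([0,.0327,.1345+.03]))
im=snap('scene','s2.png');cv2.imwrite('pics/s2c.png',cv2.resize(im[130:330,260:460,::-1],None,fx=3,fy=3,interpolation=cv2.INTER_CUBIC))
E
```

```text
t 6.7833 pos [ 0.4506 -0.3194  0.2461] ydir -171.5689134956977 z [-0.0453  0.3044 -0.9515] j [-0.4538  0.2971  0.0328 -0.2574 -1.4902  0.6455] eff [ -0.5669 -52.8844  29.7086   6.1653  -0.671    0.0279] F [ 0.5005  0.1609 -1.6302] w 0.011573499530720207 24.99980717897415
tcp ext [0.0001 0.033  0.2461] tool in ext
 [[-0.0009 -1.      0.0001]
 [-0.9515  0.0008  0.3078]
 [-0.3078  0.0002 -0.9515]]
d tool mm [25.4  0.1 77.5]
level rotvec (tool) [0.0002 0.3078 0.    ]
```

View pics/s2c.png

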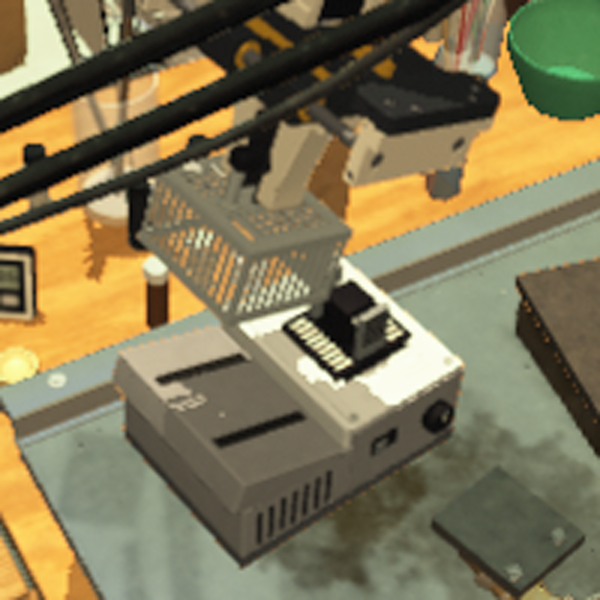

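The scene crop shows the guard lifted and tilted, held by its handle over the deck. The cassette is uncovered at about (350,330) in the crop.

Emit:
{"api": "step_arm", "payload": {"increments": [{"dx": 3,"dy": 0,"dz": 9.5,"ax": 0,"ay": 0,"az": 0},{"dx": 6.2,"dy": 0,"dz": 19,"ax": 0,"ay": 0,"az": 0},{"dx": 6.2,"dy": 0,"dz": 19,"ax": 0,"ay": 0,"az": 0},{"dx": 6.2,"dy": 0,"dz": 19,"ax": 0,"ay": 0,"az": 0},{"dx": 6.2,"dy": 0,"dz": 19,"ax": 0,"ay": 0,"az": 0},{"dx": 3.1,"dy": 0,"dz": 9.5,"ax": 0,"ay": 0,"az": 0},{"dx": 1.5,"dy": 0,"dz": 5,"ax": 0,"ay": 0,"az": 0},{"dx": 0,"dy": 0,"dz": 0,"ax": 0,"ay": 0,"az": 0},{"dx": 0,"dy": 0,"dz": 0,"ax": 0,"ay": 0,"az": 0}]}}

```text
clock: 7.58
tool_pos: [0.4512, -0.3196, 0.1416]
tool_rot: [-0.102, 0.748, -0.645, -0.118]
ft_force: [1.5, 0.5, -1.1]
width: 0.012
gripper_force: 25.0
```

```bash
python3 - <<'E'
from st import *
print('tcp ext',ext(s['tool_pos']))
to(wld([0,.0327,.1345]))
E
```

```text
t 7.5833 pos [ 0.4512 -0.3196  0.1416] ydir -171.54733082996768 z [-0.0448  0.3047 -0.9514] j [-0.4548  0.3782 -0.0955 -0.2678 -1.288   0.7023] eff [  0.064  -56.2262  25.9842   5.5185  -0.6542   0.0275] F [ 1.5396  0.4837 -1.0841] w 0.011970090068033217 24.99986708164215
tcp ext [0.0006 0.0327 0.1416]
d tool mm [2.2 0.6 6.8]
level rotvec (tool) [-0.0005  0.308   0.    ]
```

Still free, 7 mm to go.

Emit:
{"api": "step_arm", "payload": {"increments": [{"dx": 0.9,"dy": 0.3,"dz": 2.8,"ax": 0,"ay": 0,"az": 0},{"dx": 0.6,"dy": 0.3,"dz": 2,"ax": 0,"ay": 0,"az": 0},{"dx": 0.3,"dy": 0,"dz": 1,"ax": 0,"ay": 0,"az": 0},{"dx": 0.3,"dy": 0,"dz": 1,"ax": 0,"ay": 0,"az": 0},{"dx": 0,"dy": 0,"dz": 0,"ax": 0,"ay": 0,"az": 0},{"dx": 0,"dy": 0,"dz": 0,"ax": 0,"ay": 0,"az": 0}]}}

```text
clock: 8.08
tool_pos: [0.4505, -0.3195, 0.1342]
tool_rot: [-0.102, 0.748, -0.645, -0.118]
ft_force: [-0.4, 1.1, 1.0]
width: 0.0118
gripper_force: 25.0
```

Emit:
{"api": "step_arm", "payload": {"increments": [{"dx": 0.3,"dy": 0,"dz": 1,"ax": 0,"ay": 0,"az": 0},{"dx": 0.3,"dy": 0,"dz": 1,"ax": 0,"ay": 0,"az": 0},{"dx": 0,"dy": 0,"dz": 0,"ax": 0,"ay": 0,"az": 0},{"dx": 0,"dy": 0,"dz": 0,"ax": 0,"ay": 0,"az": 0},{"dx": 0,"dy": 0,"dz": 0,"ax": 0,"ay": 0,"az": 0}]}}

```text
clock: 8.5
tool_pos: [0.4507, -0.3197, 0.134]
tool_rot: [-0.102, 0.748, -0.645, -0.117]
ft_force: [-0.4, 3.1, 13.7]
width: 0.0119
gripper_force: 25.0
```

```bash
python3 - <<'E'
from st import *
print('tcp ext',ext(s['tool_pos']))
E
```

```text
t 8.5 pos [ 0.4507 -0.3197  0.134 ] ydir -171.51779698547625 z [-0.0439  0.3045 -0.9515] j [-0.4555  0.3844 -0.1046 -0.2691 -1.2725  0.7081] eff [ -0.8612 -49.2611  23.0066   5.2055   1.4163   0.0231] F [-0.4338  3.0978 13.7132] w 0.011922585320853746 25.001530051231384
tcp ext [0.0001 0.0328 0.134 ]
```

Seated with 14 N, right at the predicted height. I'll ease off and open.

Emit:
{"api": "step_arm", "payload": {"increments": [{"dx": -0.3,"dy": 0,"dz": -1,"ax": 0,"ay": 0,"az": 0},{"dx": 0,"dy": 0,"dz": 0,"ax": 0,"ay": 0,"az": 0}]}}

```text
clock: 8.67
tool_pos: [0.4506, -0.3196, 0.1341]
tool_rot: [-0.102, 0.748, -0.645, -0.118]
ft_force: [-0.1, 2.3, 9.2]
width: 0.0116
gripper_force: 25.0
```

Emit:
{"api": "step_arm", "payload": {"increments": [{"dx": 0,"dy": 0,"dz": 0,"ax": 0,"ay": 0,"az": 0},{"dx": 0,"dy": 0,"dz": 0,"ax": 0,"ay": 0,"az": 0},{"dx": 0,"dy": 0,"dz": 0,"ax": 0,"ay": 0,"az": 0},{"dx": 0,"dy": 0,"dz": 0,"ax": 0,"ay": 0,"az": 0},{"dx": 0,"dy": 0,"dz": 0,"ax": 0,"ay": 0,"az": 0},{"dx": 0,"dy": 0,"dz": 0,"ax": 0,"ay": 0,"az": 0},{"dx": 0,"dy": 0,"dz": -10,"ax": 0,"ay": 0,"az": 0},{"dx": 0,"dy": 0,"dz": -20,"ax": 0,"ay": 0,"az": 0},{"dx": 0,"dy": 0,"dz": -30,"ax": 0,"ay": 0,"az": 0},{"dx": 0,"dy": 0,"dz": -35,"ax": 0,"ay": 0,"az": 0},{"dx": 0,"dy": 0,"dz": -35,"ax": 0,"ay": 0.08,"az": 0},{"dx": 0,"dy": 0,"dz": 0,"ax": 0,"ay": 0.08,"az": 0},{"dx": 0,"dy": 0,"dz": 0,"ax": 0,"ay": 0.08,"az": 0},{"dx": 0,"dy": 0,"dz": 0,"ax": 0,"ay": 0.07,"az": 0},{"dx": 0,"dy": 0,"dz": 0,"ax": 0,"ay": 0,"az": 0},{"dx": 0,"dy": 0,"dz": 0,"ax": 0,"ay": 0,"az": 0}], "jaw": 87}}

```text
clock: 10.0
tool_pos: [0.4559, -0.3583, 0.2576]
tool_rot: [-0.002, 0.758, -0.653, -0.001]
ft_force: [0.2, 0.2, -0.2]
width: 0.0872
gripper_force: 0.0
```

```bash
python3 - <<'E'
from st import *
print('tcp ext',ext(s['tool_pos']))
snap('wrist','w3.png'); to(wld([0,-.0435,.20]),np.degrees(psi)-180)
im=snap('scene','s3.png')
W=cam('wrist',s);print(proj(W,[wld([0,-.0435,.12]),wld([0,.0265,.1535]),wld([-.025,-.0435,.107]),wld([.025,-.0435,.107])]))
E
```

```text
t 10.0 pos [ 0.4559 -0.3583  0.2576] ydir -171.47219864363717 z [ 0.0003  0.0038 -1.    ] j [-0.3315  0.1854 -0.1525 -0.0039 -1.2339  0.4816] eff [  0.7251 -45.8635  28.5558   7.2949   0.3704  -0.2982] F [ 0.1539  0.2488 -0.215 ] w 0.08722981549982915 0.0
tcp ext [-0.0004 -0.0062  0.2576]
d tool mm [37.5 -0.4 57.5]
az 0.000838211624569638
level rotvec (tool) [-0.0008  0.0037  0.    ]
[[320.9031 192.1124]
 [320.7444 285.8035]
 [349.806  190.1525]
 [292.1447 190.1063]]
```

View pics/w3.png

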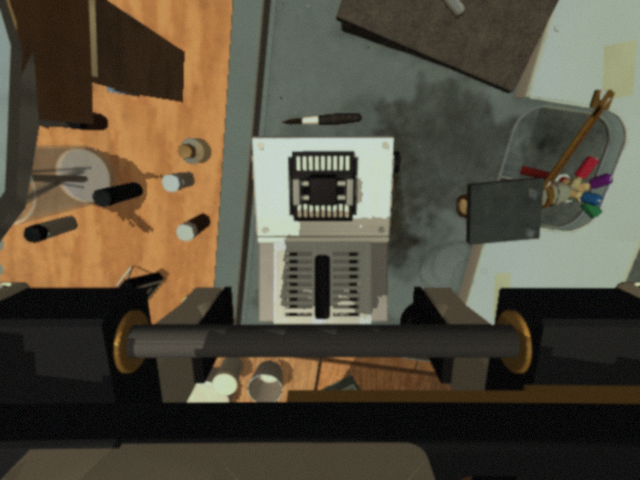

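The guard sits squarely on the deck, handle at (322,287). The cassette is at (289-357, 152-219), with its pads near (295,192) and (353,193), centred on the plate (252-393).

```bash
python3 - <<'E'
from st import *
im=cv2.imread('pics/w3.png');g=cv2.cvtColor(im,cv2.COLOR_BGR2GRAY);W=cam('wrist',s)
m=(g<75).astype(np.uint8);m[:,:275]=0;m[:,370:]=0;m[:143]=0;m[228:]=0
m=cv2.morphologyEx(m,cv2.MORPH_CLOSE,np.ones((9,9)))
n,l,q,c=cv2.connectedComponentsWithStats(m);k=1+q[1:,4].argmax();x,y,w,h=q[k,:4];print(q[k])
print('flange centre ext',ext(onz(W,[(x+w/2,y+h/2)],.083)[0]))
a=onz(W,[(253,190),(393.5,190)],.08);print('plate mid x',ext(a.mean(0)))
b=onz(W,[(323,137),(323,241)],.08);print('plate y',[ext(v) for v in b])
print('pads',[ext(v) for v in onz(W,[(295,192),(353,193)],.107)])
print('handle',ext(onz(W,[(322,287)],.157)[0]))
to(wld([-.0015,-.0435,.088]))
E
```

```text
t 10.1 pos [ 0.4564 -0.3592  0.257 ] ydir -171.56957184155922 z [-0.0002  0.0047 -1.    ] j [-0.3333  0.188  -0.1505 -0.0046 -1.234   0.482 ] eff [  0.5155 -45.8593  29.1136   7.0051   0.0604  -0.0225] F [ 0.0427 -0.3931  0.0697] w 0.08700339432675643 0.0
[ 289  152   68   69 3781]
flange centre ext [-0.0016 -0.0448  0.083 ]
plate mid x [-0.0018 -0.0411  0.08  ]
plate y [array([-0.0016, -0.0887,  0.08  ]), array([-0.0015,  0.0086,  0.08  ])]
pads [array([ 0.0227, -0.0428,  0.107 ]), array([-0.0275, -0.0419,  0.107 ])]
handle [-0.0006  0.0249  0.157 ]
d tool mm [ 37.1   1.5 168.8]
level rotvec (tool) [-0.0005  0.0047  0.    ]
```

Emit:
{"api": "step_arm", "payload": {"increments": [{"dx": 10,"dy": 0.5,"dz": 0,"ax": 0,"ay": 0.005,"az": 0},{"dx": 20,"dy": 1,"dz": 10,"ax": 0,"ay": 0,"az": 0},{"dx": 9.5,"dy": 0,"dz": 25,"ax": 0,"ay": 0,"az": 0},{"dx": 0,"dy": 0,"dz": 30,"ax": 0,"ay": 0,"az": 0},{"dx": 0,"dy": 0,"dz": 30,"ax": 0,"ay": 0,"az": 0},{"dx": 0,"dy": 0,"dz": 20,"ax": 0,"ay": 0,"az": 0},{"dx": 0,"dy": 0,"dz": 5,"ax": 0,"ay": 0,"az": 0},{"dx": 0,"dy": 0,"dz": 0,"ax": 0,"ay": 0,"az": 0},{"dx": 0,"dy": 0,"dz": 0,"ax": 0,"ay": 0,"az": 0}]}}

```text
clock: 10.85
tool_pos: [0.4609, -0.3997, 0.137]
tool_rot: [0.001, 0.757, -0.653, 0.001]
ft_force: [0.5, 0.1, -0.0]
width: 0.0868
gripper_force: 0.0
```

```bash
python3 - <<'E'
from st import *
print('tcp ext',ext(s['tool_pos']));to(wld([-.0018,-.046,.090]),np.degrees(psi)-180)
im=snap('scene','s4.png');cv2.imwrite('pics/s4c.png',cv2.resize(im[150:310,290:450,::-1],None,fx=3.75,fy=3.75,interpolation=cv2.INTER_CUBIC))
E
```

```text
t 10.85 pos [ 0.4609 -0.3997  0.137 ] ydir -171.6006937704829 z [ 0.0002 -0.0015 -1.    ] j [-0.3937  0.3231 -0.2579  0.0016 -0.989   0.5394] eff [ -0.1618 -50.307   24.9964   5.9061   0.0926   0.0088] F [ 0.5225  0.0579 -0.0151] w 0.0867561130892106 0.0
tcp ext [-0.0016 -0.0479  0.137 ]
d tool mm [-2.   0.2 47. ]
az -0.0014044514116561906
level rotvec (tool) [ 0.     -0.0016  0.    ]
```

View pics/s4c.png

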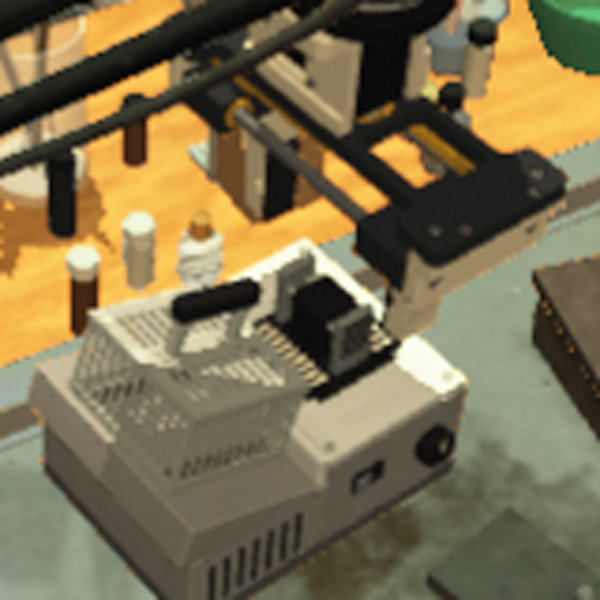

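The guard is parked flat on the deck, with its handle at (215,298) in the crop. The open fingers are above the cassette, whose front catch is near (350,335). Descending.

Emit:
{"api": "step_arm", "payload": {"increments": [{"dx": -1.5,"dy": 0,"dz": 10,"ax": 0,"ay": -0.0015,"az": 0},{"dx": 0,"dy": 0,"dz": 13,"ax": 0,"ay": 0,"az": 0},{"dx": 0,"dy": 0,"dz": 12,"ax": 0,"ay": 0,"az": 0},{"dx": 0,"dy": 0,"dz": 8,"ax": 0,"ay": 0,"az": 0},{"dx": 0,"dy": 0,"dz": 4,"ax": 0,"ay": 0,"az": 0},{"dx": 0,"dy": 0,"dz": 0,"ax": 0,"ay": 0,"az": 0},{"dx": 0,"dy": 0,"dz": 0,"ax": 0,"ay": 0,"az": 0},{"dx": 0,"dy": 0,"dz": 0,"ax": 0,"ay": 0,"az": 0}]}}

```text
clock: 11.57
tool_pos: [0.4607, -0.3974, 0.0902]
tool_rot: [-0.0, 0.757, -0.653, 0.0]
ft_force: [0.0, 1.1, -0.8]
width: 0.0875
gripper_force: 0.0
```

```bash
python3 - <<'E'
from st import *
print('tcp ext',ext(s['tool_pos']));to(wld([-.0018,-.046,.090]),np.degrees(psi)-180)
E
```

```text
t 11.5667 pos [ 0.4607 -0.3974  0.0902] ydir -171.56383005240198 z [ 0.001  -0.0002 -1.    ] j [-0.3911  0.3686 -0.312  -0.0003 -0.8892  0.5385] eff [ -0.0048 -53.5226  24.0782   5.7085   0.0677   0.0003] F [ 0.0322  1.1007 -0.7814] w 0.08749036562867583 0.0
tcp ext [-0.0014 -0.0456  0.0902]
d tool mm [0.4 0.4 0.2]
az -0.0007610581566171181
level rotvec (tool) [-0.001  -0.0003  0.    ]
```

Emit:
{"api": "step_arm", "payload": {"increments": [{"dx": 0,"dy": 0.4,"dz": 0,"ax": 0,"ay": 0,"az": 0},{"dx": 0,"dy": 0,"dz": 0,"ax": 0,"ay": 0,"az": 0},{"dx": 0,"dy": 0,"dz": 0,"ax": 0,"ay": 0,"az": 0},{"dx": 0,"dy": 0,"dz": 0,"ax": 0,"ay": 0,"az": 0},{"dx": 0,"dy": 0,"dz": 0,"ax": 0,"ay": 0,"az": 0},{"dx": 0,"dy": 0,"dz": 0,"ax": 0,"ay": 0,"az": 0},{"dx": 0,"dy": 0,"dz": 0,"ax": 0,"ay": 0,"az": 0},{"dx": 0,"dy": 0,"dz": 0,"ax": 0,"ay": 0,"az": 0},{"dx": 0,"dy": 0,"dz": 0,"ax": 0,"ay": 0,"az": 0},{"dx": 0,"dy": 0,"dz": 0,"ax": 0,"ay": 0,"az": 0},{"dx": 0,"dy": 0,"dz": 0,"ax": 0,"ay": 0,"az": 0},{"dx": 0,"dy": 0,"dz": 0,"ax": 0,"ay": 0,"az": 0},{"dx": 0,"dy": 0,"dz": 0,"ax": 0,"ay": 0,"az": 0}], "jaw": 0, "newtons": 30}}

```text
clock: 12.65
tool_pos: [0.4602, -0.3973, 0.0899]
tool_rot: [-0.0, 0.757, -0.653, 0.0]
ft_force: [0.5, 1.0, 4.9]
width: 0.035
gripper_force: 30.0
```

```bash
python3 - <<'E'
from st import *
print('tcp ext',ext(s['tool_pos']))
E
```

```text
t 12.65 pos [ 0.4602 -0.3973  0.0899] ydir -171.56328346913986 z [ 0.0007 -0.     -1.    ] j [-0.3914  0.3684 -0.313  -0.0003 -0.8887  0.5389] eff [ -0.598  -50.808   22.5478   5.3303   0.2175   0.0096] F [0.4856 0.9757 4.9016] w 0.03501421881210488 30.041574239730835
tcp ext [-0.0019 -0.0454  0.0899]
```

Emit:
{"api": "step_arm", "payload": {"increments": [{"dx": 0,"dy": 0,"dz": -1,"ax": 0,"ay": 0,"az": 0},{"dx": 0,"dy": 0,"dz": -2,"ax": 0,"ay": 0,"az": 0},{"dx": 0,"dy": 0,"dz": -3,"ax": 0,"ay": 0,"az": 0},{"dx": 0,"dy": 0,"dz": -3,"ax": 0,"ay": 0,"az": 0},{"dx": 0,"dy": 0,"dz": 0,"ax": 0,"ay": 0,"az": 0}]}}

```text
clock: 13.07
tool_pos: [0.4597, -0.3972, 0.0988]
tool_rot: [-0.0, 0.757, -0.653, -0.0]
ft_force: [0.9, -0.5, -0.3]
width: 0.0353
gripper_force: 30.0
```

```bash
python3 - <<'E'
from st import *
print('tcp ext',ext(s['tool_pos']))
im=snap('scene','s5.png');cv2.imwrite('pics/s5c.png',cv2.resize(im[150:310,290:450,::-1],None,fx=3.75,fy=3.75,interpolation=cv2.INTER_CUBIC))
E
```

```text
t 13.0667 pos [ 0.4597 -0.3972  0.0988] ydir -171.57276715521766 z [-0.0003  0.0004 -1.    ] j [-0.3916  0.3588 -0.3039 -0.0003 -0.9086  0.5388] eff [  0.0713 -54.327   25.1839   6.0146  -0.0119   0.0034] F [ 0.9034 -0.4781 -0.2983] w 0.03529588008278261 29.978990256786346
tcp ext [-0.0024 -0.0453  0.0988]
```

View pics/s5c.png

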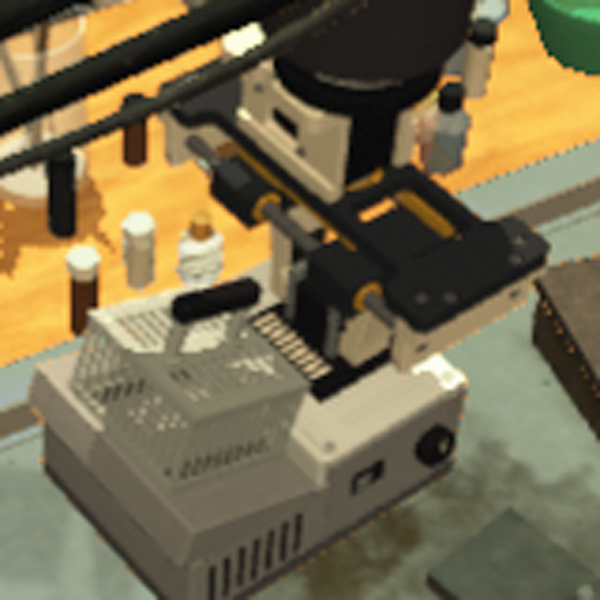

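The fingers hold the block by both catches and the guard hasn't moved. I'll keep raising it straight up.

Emit:
{"api": "step_arm", "payload": {"increments": [{"dx": 0,"dy": 0,"dz": -4,"ax": 0,"ay": 0,"az": 0},{"dx": 0,"dy": 0,"dz": -5,"ax": 0,"ay": 0,"az": 0},{"dx": 0,"dy": 0,"dz": -6,"ax": 0,"ay": 0,"az": 0},{"dx": 0,"dy": 0,"dz": -6,"ax": 0,"ay": 0,"az": 0},{"dx": 0,"dy": 0,"dz": -6,"ax": 0,"ay": 0,"az": 0},{"dx": 0,"dy": 0,"dz": -5,"ax": 0,"ay": 0,"az": 0},{"dx": 0,"dy": 0,"dz": 0,"ax": 0,"ay": 0,"az": 0},{"dx": 0,"dy": 0,"dz": 0,"ax": 0,"ay": 0,"az": 0}]}}

```text
clock: 13.78
tool_pos: [0.4597, -0.3972, 0.1309]
tool_rot: [-0.0, 0.757, -0.653, 0.0]
ft_force: [-0.3, 0.4, -1.6]
width: 0.0347
gripper_force: 30.0
```

```bash
python3 - <<'E'
from st import *
print('tcp ext',ext(s['tool_pos']))
im=snap('scene','s6.png');cv2.imwrite('pics/s6c.png',cv2.resize(im[150:310,290:450,::-1],None,fx=3.75,fy=3.75,interpolation=cv2.INTER_CUBIC))
E
```

```text
t 13.7833 pos [ 0.4597 -0.3972  0.1309] ydir -171.58364672304305 z [ 0.0004  0.0003 -1.    ] j [-0.3917  0.3258 -0.269  -0.0005 -0.9757  0.5388] eff [  0.0166 -54.2131  27.2263   6.63     0.0225   0.0001] F [-0.3342  0.3595 -1.5543] w 0.03472883720351135 29.97408628463745
tcp ext [-0.0024 -0.0453  0.1309]
```

View pics/s6c.png

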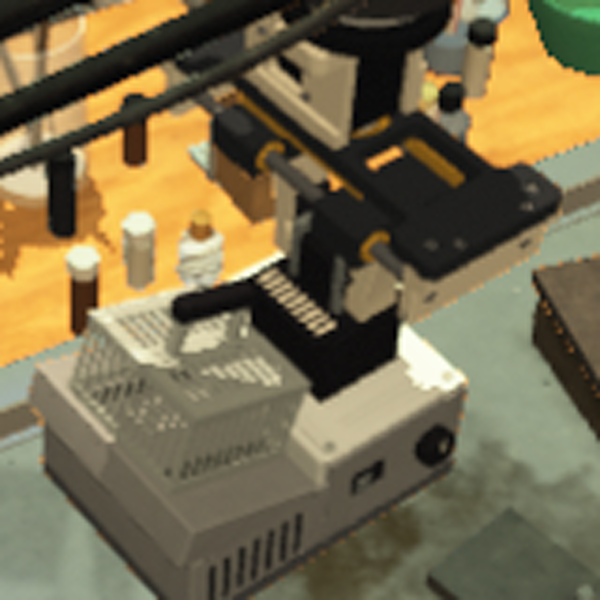

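The cassette body is coming out of the well, clear of the guard handle.

Emit:
{"api": "step_arm", "payload": {"increments": [{"dx": 0,"dy": 0,"dz": -4,"ax": 0,"ay": 0,"az": 0},{"dx": 0,"dy": 0,"dz": -7,"ax": 0,"ay": 0,"az": 0},{"dx": 0,"dy": 0,"dz": -9,"ax": 0,"ay": 0,"az": 0},{"dx": 0,"dy": 0,"dz": -9,"ax": 0,"ay": 0,"az": 0},{"dx": 0,"dy": 0,"dz": -9,"ax": 0,"ay": 0,"az": 0},{"dx": 0,"dy": 0,"dz": -9,"ax": 0,"ay": 0,"az": 0},{"dx": 0,"dy": 0,"dz": -8,"ax": 0,"ay": 0,"az": 0},{"dx": 0,"dy": 0,"dz": -5,"ax": 0,"ay": 0,"az": 0},{"dx": 0,"dy": 0,"dz": 0,"ax": 0,"ay": 0,"az": 0},{"dx": 0,"dy": 0,"dz": 0,"ax": 0,"ay": 0,"az": 0},{"dx": 0,"dy": 0,"dz": 0,"ax": 0,"ay": 0,"az": 0},{"dx": 0,"dy": 0,"dz": 0,"ax": 0,"ay": 0,"az": 0},{"dx": 0,"dy": 0,"dz": 0,"ax": 0,"ay": 0,"az": 0},{"dx": 0,"dy": 0,"dz": 0,"ax": 0,"ay": 0,"az": 0}]}}

```text
clock: 15.0
tool_pos: [0.4596, -0.3971, 0.1899]
tool_rot: [-0.0, 0.757, -0.653, -0.001]
ft_force: [0.2, -0.9, -2.9]
width: 0.0349
gripper_force: 30.0
```

```bash
python3 - <<'E'
from st import *
print('tcp ext',ext(s['tool_pos']))
im=snap('scene','s7.png');cv2.imwrite('pics/s7c.png',cv2.resize(im[150:310,290:450,::-1],None,fx=3.75,fy=3.75,interpolation=cv2.INTER_CUBIC))
E
```

```text
t 15.0 pos [ 0.4596 -0.3971  0.1899] ydir -171.57898790693417 z [-0.0008  0.0008 -1.    ] j [-0.3916  0.275  -0.1944 -0.0005 -1.1025  0.5388] eff [ -0.0054 -51.6177  28.8081   6.9953   0.0637  -0.0002] F [ 0.2198 -0.899  -2.9402] w 0.03487836173452593 29.974130988121033
tcp ext [-0.0025 -0.0451  0.1899]
```

View pics/s7c.png

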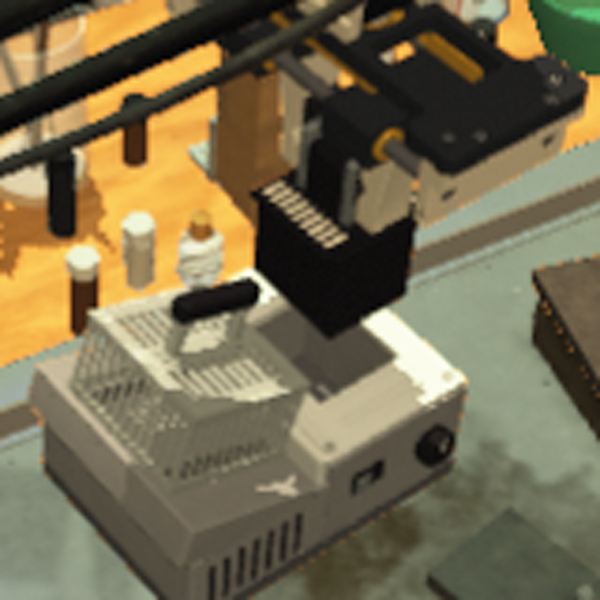

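The cassette hangs upright over its open well, about 45 mm clear of the plate, and the guard is still parked. Handing in.

```bash
python3 -c "
from rig import ticket
print(ticket.sign_off())"
```

```text
the job is handed in; nothing more can be done
None
```

I've handed the job in: the guard is parked square on the deck and let go, and the cassette is held upright and still by both catches, about 45 mm above the plate. The hand-in gave no verdict back.

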